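# Call the line lead and point out the wrongly turned cover

## Robot

A 7-joint arm with a two-finger parallel gripper is mounted at the origin on a cart in front of the work surface, level with it; the furniture and walls round the work are solid. World frame = base frame: x ahead of the robot, y to its left, z up, the work surface at z = 0. Lengths are in m, angles in rad, forces in N, time in s.
With the tool pointing down it reaches from about 0.4 to 0.85 m from the base axis. Payload 10.4 kg.
Tool frame: the origin (TCP) lies between the finger pads, 19 mm behind the fingertips; this is the grasp point; z points along the fingers, y is the line along which they close (so a half turn about z gives the same grasp; the last joint's range is limited). The gripper opens to 85 mm and grips with 20 to 120 N. Pads are 22 mm wide; open, the fingers measure 114 mm over their backs; the gripper's body (76 mm by 85 mm) begins 54 mm behind the grasp point. The pads swing forward as they close: fully open they stand 13 mm farther back than shut.
Start: joints at [1.091, 0.332, -0.065, 1.46, 0.022, 1.35, -0.088], TCP at [0.276, -0.561, 0.25] pointing down, gripper open.
Joint ranges: [-2.6, 2.6], [-0.5, 2.12], [-1.47, 1.34], [0.16, 2.42], [-1.27, 4.41], [0.06, 2.06], [-2.6, 2.6]. Speed limits (rad/s): [2.22, 2.22, 2.79, 2.79, 3.14, 3.14, 3.14].

## Interface

Orientations are given as a unit quaternion [x, y, z, w].
In Python, from workcell import manip, ticket, camera, calibration gives the robot as it stands (manip), with the cameras as plain functions and the job (ticket).
- The arm moves only by the tool inch_along, called in YAML: its name, and indented under it one key for each argument. Schema: {"type":"object","properties":{"deltas":{"type":"array","items":{"type":"object","properties":{"r":{"type":"array","items":{"type":"number"},"minItems":3,"maxItems":3},"d":{"type":"array","items":{"type":"number"},"minItems":3,"maxItems":3},"finger_gap":{"type":"number"}},"additionalProperties":false,"required":["finger_gap"]},"minItems":1,"maxItems":20},"force":{"type":"number"},"only":{"type":"string"},"quiet":{"type":"boolean"},"lines":{"type":"string"}},"required":["deltas"],"additionalProperties":false}. deltas is a list of rows, 1 to 20 of them, each an object with the fields r (a list: a rotation vector rx, ry, rz in fractions of the full range, 1 being 360 degrees), d (a list: dx, dy, dz in normalised numbers (1 is 1000 mm)), finger_gap (the opening from 0.0 (shut) to 1.0 (fully open)); a field left out counts as zero (the opening has to be given); each row is the pose to reach, as a shift and turn from the pose commanded when the call began, along the tool's axes at that moment; what a row does not reach only later rows make up. A row lasts 1/8 s, in which the tool goes at most 0.0625 m and 0.188 rad, less where a joint would pass 70% of its speed; a pose out of reach is approached as far as the arm can. The fingers move at their own pace and stop on an object; force is the grip in N (left out, the last holds). Time passes only in rows, so rows that do not move let the fingers close. The tool returns the time, the measured TCP pose, the force, the opening and the grip force at its end. only (a regular expression) keeps the lines of the reply that match it, lines (a string "A,B") keeps lines A to B, and quiet returns only ok. Input that does not fit is refused with a message, and nothing moves.
- manip.get_obs(): the state, without advancing time (a new reading comes with each control period).
- camera(name): name is "scene" or "top"; returns the picture (400x640x3 uint8, blue, green, red); there is no depth.
- calibration(name): a dict with "fx", "fy", "cx", "cy" (pixels), "world_from_camera" (4x4, takes a point from camera to world coordinates). Camera axes: x right, y up, looking along -z (the intrinsics and any distortion apply to the point x, -y, -z); pixel columns grow to the right and rows downward; lengths in m; the calibration is good to about 2 mm. A picture is of the moment at which its call begins. calibration takes no time and is no camera call.
- ticket.hand_in(): hands the job in; it is judged then, once.
The state is a dict: "clock": time; "joint_pos": joint angles; "joint_velocities": joint speeds; "tau": joint torques, N m; "position": TCP position; "ee_rot": TCP orientation; "ft_force": force on the tool from outside, world axes, zero at the start; "torque": the same for the moment, N m; "grip_width": opening from 0.0 (shut) to 1.0 (fully open); "grasp_force": force on a finger pad.
Only numpy, scipy, OpenCV 4.12 (cv2) and the standard library are available. Lean on these libraries where they do the work, as an engineer would, in place of code of your own. Each camera call takes 0.05 s, during which the arm holds its last target. There are 200 camera calls.

## Task

Four brown moulded covers stand in a row on the plywood board; three have their low step facing you, and one has been put down a quarter turn wrong, its step facing along the row. Press the push button fully in to call the line lead, then point down at the wrong cover with the fingertips just above its middle (within about 5 cm, without touching it), stay there for two seconds, and then take the hand at least 15 cm away. Come down over that cover only, not over the others, touch none of the covers, and leave the cup and the tape roll where they are.

Things in the scene. Friction and masses are not known exactly. Their poses are not given: they have to be found in the camera images.
- board: Fixed plywood board, 110 mm (its x) by 350 mm (its y), top face 12 mm above the table, with a wooden fence strip 10 mm thick and 14 mm tall on it along its far (+x) edge. Origin: centre of its underside, on the table. The covers stand in a row along its y axis, about 84 mm from centre to centre, in any order.
- cover_turned: The cover that is a quarter turn wrong. Brown moulded cover, 59 mm (its x) by 74 mm (its y) by 32 mm tall, loose, standing on the board. A block 32 mm tall fills its x from -11 to +29 mm; a step 10 mm tall fills x from -29 to -11 mm. Origin: centre of its underside. Its own -x (the step) points along the row to the robot's left, and its 74 mm length runs away from the robot.
- cover_turned_top (a point): The point 32 mm above the origin of the wrongly turned cover: the middle of the cover at the height of its highest face, in the cover's axes (z up).
- cover_good_1: A cover standing the right way round: same size, shape and origin as the wrongly turned one, on the same row, but its own -x (the step) points to the robot.
- cover_good_1_top (a point): The point 32 mm above the origin of this rightly turned cover, in the cover's axes (z up).
- cover_good_2: A cover standing the right way round: same size, shape and origin as the wrongly turned one, on the same row, but its own -x (the step) points to the robot.
- cover_good_2_top (a point): The point 32 mm above the origin of this rightly turned cover, in the cover's axes (z up).
- cover_good_3: A cover standing the right way round: same size, shape and origin as the wrongly turned one, on the same row, but its own -x (the step) points to the robot.
- cover_good_3_top (a point): The point 32 mm above the origin of this rightly turned cover, in the cover's axes (z up).
- call_button (a joint): How far the push button is pressed in, m: 0 released, 0.006 fully in. It goes straight down; a spring takes about 5 N at the full travel and returns it.
- call_button_top (a point): Centre of the top face of the push button, moving with it: a round black plunger 34 mm across in a dark collar 50 mm across on the call box. Released, it is 65 mm above the table and stands 10 mm proud of the collar. The only button.
- call_box: Small grey plastic call box fixed to the table to the right of the board, 80 mm (its x) by 66 mm (its y) by 43 mm tall, with the push button in the middle of its top. Origin: centre of its underside.
- cup: Loose steel cup, 67 mm across, 54 mm tall, at the back right. Origin: centre of its underside. Not to be moved.
- roll: Loose roll of masking tape lying flat, 102 mm across, 24 mm tall, at the back. Origin: centre of its underside. Not to be moved.

How it is judged:
On the way, in this order (a step that is already met when the one before it is completed fails the run):
1. the push button is pressed in by the fingers, at least 4.5 mm of its 6 mm travel (value of joint call_button above 0.0045 m and contact force between the fingers and call_box above 0.5 N), for 0.1 s.
2. tool point stays 1.5 s over the wrongly turned cover: within 30 mm of its middle seen from above, under 85 mm above its top, fingers within 54 degrees of straight down (horizontal distance between the grasp point and cover_turned_top below 0.03 m and z of the grasp point in the frame of cover_turned_top between 0 and 0.085 m and angle between the grasp point's own z axis and vertical above 2.2 rad), for 1.5 s.
At the end, for the whole second after the job is handed in: The hand is drawn back, the tool point more than 120 mm from the top of the wrongly turned cover; the button has sprung back (under 1.5 mm in); every cover, the cup and the tape roll are within 8 mm of where they stood, and the covers are at rest (distance between the grasp point and cover_turned_top above 0.12 m and value of joint call_button below 0.0015 m and distance of each of cover_turned, cover_good_1, cover_good_2, cover_good_3, cup, roll from where it was at the start of the episode below 0.008 m and linear speed of each of cover_turned, cover_good_1, cover_good_2, cover_good_3 below 0.02 m/s); the robot touches nothing.
It fails at once if a cover is touched by the robot (contact force between any of the fingers, the arm and cover_turned above 0.2 N or contact force between any of the fingers, the arm and cover_good_1 above 0.2 N or contact force between any of the fingers, the arm and cover_good_2 above 0.2 N or contact force between any of the fingers, the arm and cover_good_3 above 0.2 N).
It fails at once if the tool point comes down over one of the rightly turned covers: within 30 mm of its middle seen from above and less than 85 mm above its top ((horizontal distance between the grasp point and cover_good_1_top below 0.03 m and z of the grasp point in the frame of cover_good_1_top between 0 and 0.085 m) or (horizontal distance between the grasp point and cover_good_2_top below 0.03 m and z of the grasp point in the frame of cover_good_2_top between 0 and 0.085 m) or (horizontal distance between the grasp point and cover_good_3_top below 0.03 m and z of the grasp point in the frame of cover_good_3_top between 0 and 0.085 m)).
It fails at once if a cover or the cup or the tape roll is moved more than 10 mm (distance of any of cover_turned, cover_good_1, cover_good_2, cover_good_3, cup, roll from where it was at the start of the episode above 0.01 m).
It also fails if it takes over 38 s, if anything falls off the work surface, if the arm or the gripper's body presses on something with over 40 N, if the wrist force passes 120 N, or if a joint passes its speed limit or range.

## Working session

There is one attempt and no reset: what is moved stays moved. The work goes in short steps, Python scripts to look and compute and a tool call to move; the robot and the scene stay as the last step left them, time stands still between calls to the robot, and variables do not carry over. Pictures are saved under pics/ and viewed, at most 10 in all, crops included, and the job is handed in when it is done.

```bash
ls; mkdir -p pics; python3 - <<'E'
from workcell import manip, ticket, camera, calibration
import cv2
o=manip.get_obs();print({k:o[k] for k in("clock","position","ee_rot","grip_width","ft_force")})
for n in("scene","top"):
    cv2.imwrite(f"pics/{n}0.png",camera(n)); print(n,calibration(n))
E
```

```text
pics
workcell.py
{'clock': 0.0, 'position': array([ 0.27552915, -0.56058309,  0.24918816]), 'ee_rot': array([ 9.74021481e-01,  2.26454433e-01, -1.98403624e-04, -7.11056366e-04]), 'grip_width': 1.0027216532621555, 'ft_force': array([ 0.25068341,  0.12066468, -0.7683975 ])}
scene {'fx': 504.2635833509477, 'fy': 504.2635833509477, 'cx': 316.7984699610547, 'cy': 203.24736063879243, 'world_from_camera': array([[-0.45666154,  0.63019817, -0.62794148, -0.24438535],
       [-0.88954067, -0.33402534,  0.31168009,  0.52195885],
       [-0.01332814,  0.70091179,  0.71312343,  0.98116516],
       [ 0.        ,  0.        ,  0.        ,  1.        ]])}
top {'fx': 431.3836407330088, 'fy': 431.3836407330088, 'cx': 322.32401304914777, 'cy': 201.277209439251, 'world_from_camera': array([[ 0.02667578,  0.99670564, -0.07659154,  0.5031982 ],
       [-0.99964247,  0.02645722, -0.00386696,  0.12950332],
       [-0.00182782,  0.07666731,  0.99705505,  1.1573327 ],
       [ 0.        ,  0.        ,  0.        ,  1.        ]])}
```

View pics/scene0.png

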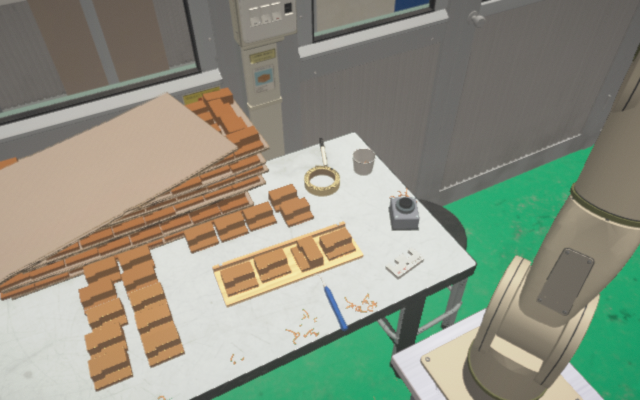

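View pics/top0.png

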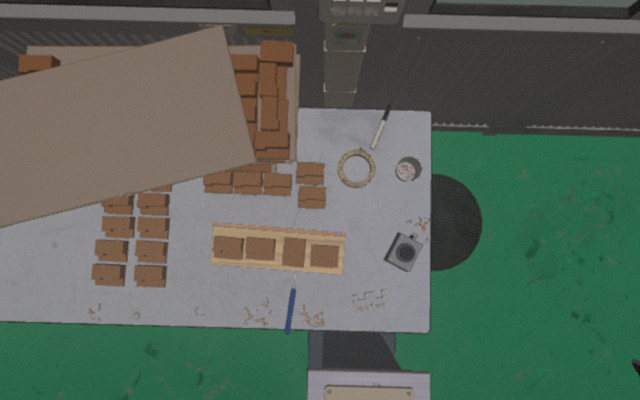

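Four covers stand on the board. The third from the left, at top (294,252) and scene (307,250), is turned. The button is at top (405,253) and scene (405,203). I'll enlarge both views to measure.

```bash
python3 - <<'E'
import cv2
t=cv2.imread("pics/top0.png");s=cv2.imread("pics/scene0.png")
a=cv2.resize(t[215:290,205:355],None,fx=5,fy=5,interpolation=2)
b=cv2.resize(s[185:305,210:430],None,fx=3.6,fy=3.6,interpolation=2)
c=cv2.resize(t[225:275,380:430],None,fx=8,fy=8,interpolation=2);d=cv2.resize(s[185:235,380:430],None,fx=8,fy=8,interpolation=2)
cv2.imwrite("pics/a.png",a);cv2.imwrite("pics/b.png",b);cv2.imwrite("pics/c.png",cv2.hconcat([c,d]))
E
```

```text
(no output)
```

View pics/a.png

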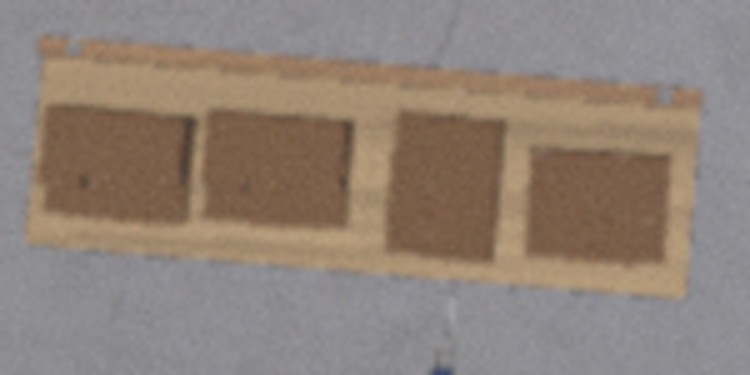

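View pics/b.png

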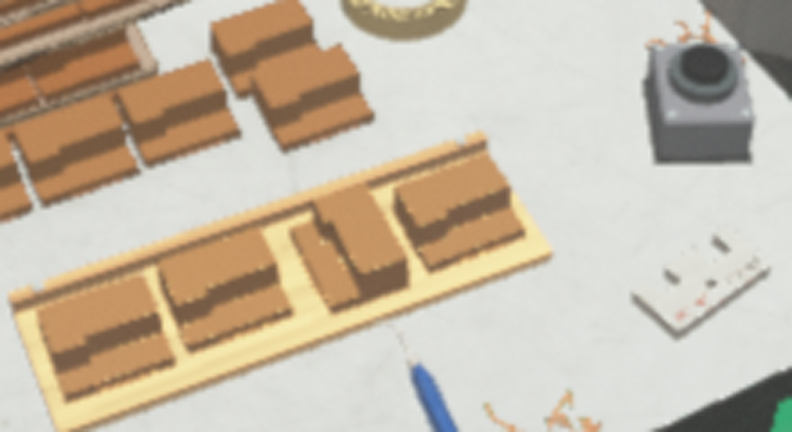

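View pics/c.png

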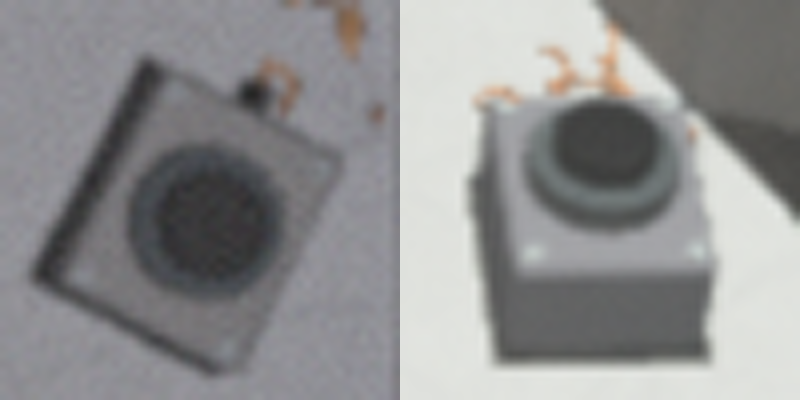

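The wrong cover is third from the left. Its block-top right edge runs from (507,120) to (495,262) in crop a, and from (365,183) to (408,262) in crop b. The button top is at (213,222) in crop c and (208,145) in crop d. Next I triangulate these.

```bash
cat > h.py <<'E'
from workcell import manip, ticket, camera, calibration
import numpy as np
from scipy.spatial.transform import Rotation as R
C={n:calibration(n) for n in("top","scene")}
def ray(n,u,v):
    c=C[n];M=c["world_from_camera"];return M[:3,3],M[:3,:3]@[(u-c["cx"])/c["fx"],-(v-c["cy"])/c["fy"],-1]
def tri(t,s):
    o1,d1=ray("top",*t);o2,d2=ray("scene",*s)
    k=np.linalg.lstsq(np.c_[d1,-d2],o2-o1,rcond=None)[0];p,q=o1+k[0]*d1,o2+k[1]*d2
    return ((p+q)/2).round(4),round(np.linalg.norm(p-q),4)
def atz(n,p,z):
    o,d=ray(n,*p);return (o+d*(z-o[2])/d[2]).round(4)
def tool(p): # world point -> tool axes shift
    o=manip.get_obs();return R.from_quat(o["ee_rot"]).inv().apply(np.array(p)-o["position"]).round(4)
E
python3 - <<'E'
from h import *
a=lambda x,y:(205+x/5-.4,215+y/5-.4)
b=lambda x,y:(210+x/3.6-.36,185+y/3.6-.36)
c=lambda x,y:(380+x/8-.44,225+y/8-.44)
d=lambda x,y:(380+x/8-.44,185+y/8-.44)
print("btn",tri(c(213,222),d(208,145)),atz("top",c(213,222),.065),atz("scene",d(208,145),.065))
print("FR",tri(a(507,120),b(365,183)),"NR",tri(a(495,262),b(408,262)))
Rt=[atz("top",a(*p),.044) for p in((507,120),(495,262))];L=[atz("top",a(*p),.022) for p in((398,110),(387,253))]
print(Rt,L,np.mean(Rt+L,0))
for n,f,g in(("g1",(44,106,193,118),(40,212,187,222)),("g2",(208,110,353,120),(204,217,348,228)),("g3",(530,148,670,155),(527,256,665,262))):
    F=[atz("top",a(*f[:2]),.044),atz("top",a(*f[2:]),.044)];N=[atz("top",a(*g[:2]),.022),atz("top",a(*g[2:]),.022)]
    print(n,np.mean(F+N,0))
print(R.from_quat(manip.get_obs()["ee_rot"]).as_matrix().round(3))
print("to btn",tool([0,0,0]))
E
```

```text
btn (array([ 0.4635, -0.0823,  0.0587]), np.float64(0.0012)) [ 0.464  -0.0806  0.065 ] [ 0.4584 -0.0788  0.065 ]
FR (array([0.4915, 0.1737, 0.0403]), np.float64(0.0009)) NR (array([0.4188, 0.1782, 0.0378]), np.float64(0.0017))
[array([0.4914, 0.1732, 0.044 ]), array([0.4188, 0.1772, 0.044 ])] [array([0.4948, 0.2314, 0.022 ]), array([0.4203, 0.2347, 0.022 ])] [0.456325 0.204125 0.033   ]
g1 [0.46265  0.375725 0.033   ]
g2 [0.4627   0.291525 0.033   ]
g3 [0.44835  0.125275 0.033   ]
[[ 0.897  0.441 -0.001]
 [ 0.441 -0.897  0.001]
 [-0.    -0.001 -1.   ]]
to btn [ 0.     -0.6244  0.2501]
```

The turned cover is at (0.456, 0.204) with its top at z≈0.044. The button is at (0.463, −0.081, 0.065). I'll shut the fingers and go over the button, staying high.

inch_along:
  deltas:
    - {"d": [0.04, -0.035, 0], "finger_gap": 0}
    - {"d": [0.08, -0.07, 0], "finger_gap": 0}
    - {"d": [0.12, -0.105, 0], "finger_gap": 0}
    - {"d": [0.16, -0.14, 0], "finger_gap": 0}
    - {"d": [0.2, -0.175, 0], "finger_gap": 0}
    - {"d": [0.24, -0.21, 0], "finger_gap": 0}
    - {"d": [0.28, -0.245, 0], "finger_gap": 0}
    - {"d": [0.32, -0.28, 0], "finger_gap": 0}
    - {"d": [0.36, -0.315, 0], "finger_gap": 0}
    - {"d": [0.38, -0.3475, 0], "finger_gap": 0}
    - {"d": [0.38, -0.3475, 0.05], "finger_gap": 0}
    - {"d": [0.38, -0.3475, 0.09], "finger_gap": 0}
    - {"d": [0.38, -0.3475, 0.12], "finger_gap": 0}
    - {"d": [0.38, -0.3475, 0.12], "finger_gap": 0}
    - {"d": [0.38, -0.3475, 0.12], "finger_gap": 0}
    - {"d": [0.38, -0.3475, 0.12], "finger_gap": 0}

```text
clock: 2.1
position: [0.4643, -0.0816, 0.1314]
ee_rot: [0.974, 0.226, 0.001, 0.001]
ft_force: [0.2, -0.4, 0.2]
grip_width: -0.002
grasp_force: 0.0
```

```bash
python3 - <<'E'
from h import *
import cv2
print(tool([.463,-.081,.084]),manip.get_obs()["ft_force"])
i=camera("scene");cv2.imwrite("pics/s1.png",cv2.resize(i[130:270,330:490],None,fx=4,fy=4))
E
```

```text
[-0.001  -0.0012  0.0474] [ 0.23924137 -0.44143604  0.16456072]
```

View pics/s1.png

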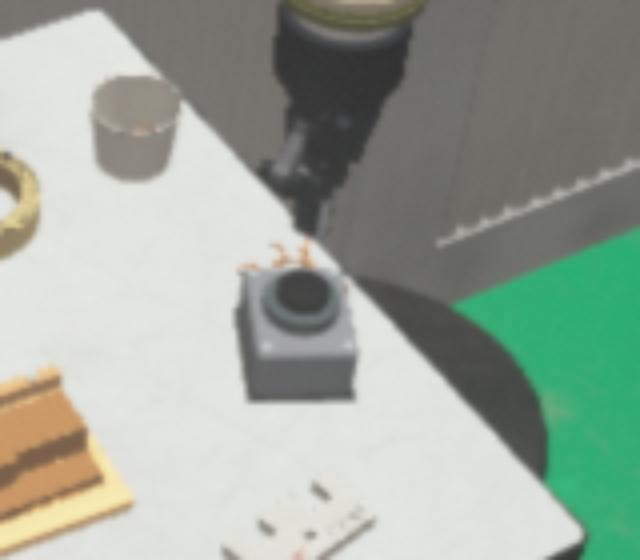

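The shut fingertips hang right above the button: tips near crop (308,232), button (302,290). Pressing now.

inch_along:
  deltas:
    - {"d": [0, 0, 0.02], "finger_gap": 0}
    - {"d": [0, 0, 0.035], "finger_gap": 0}
    - {"d": [0, 0, 0.045], "finger_gap": 0}
    - {"d": [0, 0, 0.049], "finger_gap": 0}
    - {"d": [0, 0, 0.052], "finger_gap": 0}
    - {"d": [0, 0, 0.053], "finger_gap": 0}
    - {"d": [0, 0, 0.053], "finger_gap": 0}
    - {"d": [0, 0, 0.053], "finger_gap": 0}

```text
clock: 3.15
position: [0.4634, -0.0815, 0.0777]
ee_rot: [0.974, 0.226, -0.0, 0.0]
ft_force: [-5.7, 1.0, 9.7]
grip_width: 0.001
grasp_force: 5.1
```

The force is 9.7 N, well above the 5 N spring, and the tip is at z 0.0587, so the button is bottomed. I lift straight up and cross to above the turned cover at about 0.25 m height.

inch_along:
  deltas:
    - {"finger_gap": 0}
    - {"d": [0, 0, -0.03], "finger_gap": 0}
    - {"d": [0, 0, -0.08], "finger_gap": 0}
    - {"d": [0, 0, -0.13], "finger_gap": 0}
    - {"d": [0, 0, -0.17], "finger_gap": 0}
    - {"d": [0, 0, -0.17], "finger_gap": 0}
    - {"d": [0.02, -0.043, -0.17], "finger_gap": 0}
    - {"d": [0.04, -0.086, -0.17], "finger_gap": 0}
    - {"d": [0.06, -0.13, -0.17], "finger_gap": 0}
    - {"d": [0.08, -0.173, -0.17], "finger_gap": 0}
    - {"d": [0.1, -0.216, -0.17], "finger_gap": 0}
    - {"d": [0.119, -0.259, -0.17], "finger_gap": 0}
    - {"d": [0.119, -0.259, -0.17], "finger_gap": 0}
    - {"d": [0.119, -0.259, -0.17], "finger_gap": 0}

```text
clock: 4.9
position: [0.4559, 0.2029, 0.2462]
ee_rot: [0.974, 0.226, -0.001, 0.0]
ft_force: [0.4, -0.5, 0.0]
grip_width: -0.001
grasp_force: 0.0
```

```bash
python3 - <<'E'
from h import *
print(tool([.456,.204,.099]))
E
```

```text
[ 0.0007 -0.0009  0.1472]
```

Over the cover; now straight down to 55 mm above its top, and stay.

inch_along:
  deltas:
    - {"d": [0, 0, 0.04], "finger_gap": 0}
    - {"d": [0, 0, 0.08], "finger_gap": 0}
    - {"d": [0, 0, 0.115], "finger_gap": 0}
    - {"d": [0, 0, 0.14], "finger_gap": 0}
    - {"d": [0, 0, 0.147], "finger_gap": 0}
    - {"d": [0, 0, 0.147], "finger_gap": 0}
    - {"d": [0, 0, 0.147], "finger_gap": 0}
    - {"d": [0, 0, 0.147], "finger_gap": 0}
    - {"d": [0, 0, 0.147], "finger_gap": 0}
    - {"d": [0, 0, 0.147], "finger_gap": 0}
    - {"d": [0, 0, 0.147], "finger_gap": 0}
    - {"d": [0, 0, 0.147], "finger_gap": 0}
    - {"d": [0, 0, 0.147], "finger_gap": 0}
    - {"d": [0, 0, 0.147], "finger_gap": 0}
    - {"d": [0, 0, 0.147], "finger_gap": 0}
    - {"d": [0, 0, 0.147], "finger_gap": 0}
    - {"d": [0, 0, 0.147], "finger_gap": 0}
    - {"d": [0, 0, 0.147], "finger_gap": 0}
    - {"d": [0, 0, 0.147], "finger_gap": 0}
    - {"d": [0, 0, 0.147], "finger_gap": 0}

```text
clock: 7.4
position: [0.456, 0.2035, 0.1]
ee_rot: [0.974, 0.226, 0.0, 0.0]
ft_force: [-0.0, -0.5, 0.7]
grip_width: -0.001
grasp_force: 0.0
```

```bash
python3 - <<'E'
from h import *
import cv2
i=camera("scene");cv2.imwrite("pics/s2.png",cv2.resize(i[140:310,200:430],None,fx=3.4,fy=3.4))
E
```

```text
(no output)
```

View pics/s2.png

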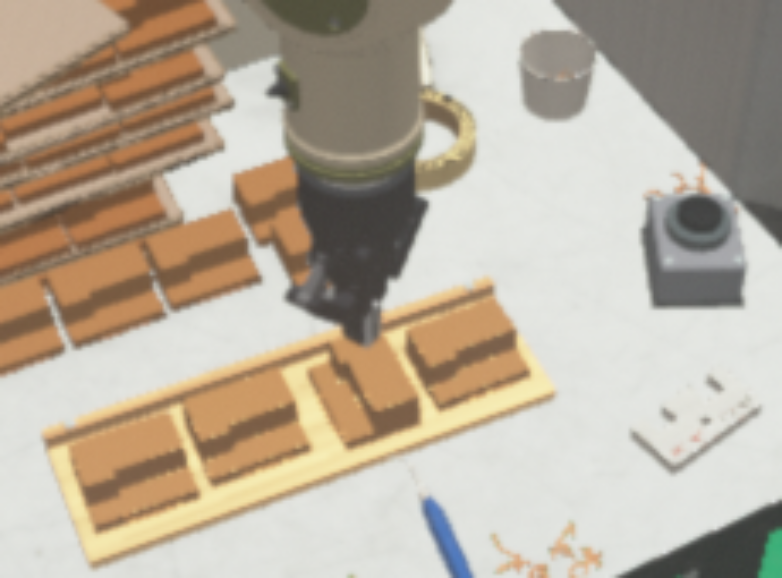

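The fingertips, at crop (362,338), hover over the turned cover, and the button is released. I hold for another half second, then draw straight up.

inch_along:
  deltas:
    - {"finger_gap": 0}
    - {"finger_gap": 0}
    - {"finger_gap": 0}
    - {"finger_gap": 0}
    - {"d": [0, 0, -0.04], "finger_gap": 0}
    - {"d": [0, 0, -0.09], "finger_gap": 0}
    - {"d": [0, 0, -0.14], "finger_gap": 0}
    - {"d": [0, 0, -0.18], "finger_gap": 0}
    - {"d": [0, 0, -0.2], "finger_gap": 0}
    - {"d": [0, 0, -0.2], "finger_gap": 0}
    - {"d": [0, 0, -0.2], "finger_gap": 0}
    - {"d": [0, 0, -0.2], "finger_gap": 0}

```text
clock: 8.95
position: [0.4556, 0.2033, 0.2989]
ee_rot: [0.974, 0.226, -0.001, 0.0]
ft_force: [-0.3, 0.7, 0.3]
grip_width: 0.001
grasp_force: 0.0
```

```bash
python3 - <<'E'
from h import *
import cv2
i=camera("scene");cv2.imwrite("pics/s3.png",cv2.resize(i[140:310,200:430],None,fx=3.4,fy=3.4))
E
```

```text
(no output)
```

View pics/s3.png

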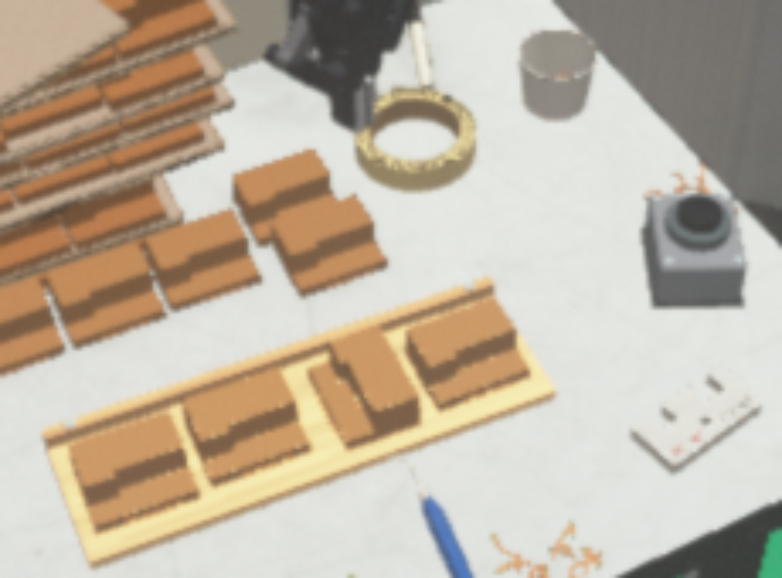

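The hand is clear at z 0.30. The covers, cup (557,75) and roll (417,140) look unmoved, and the button (702,215) is up. Handing in.

```bash
python3 -c "from workcell import manip, ticket, camera, calibration; print(ticket.hand_in())"
```

```text
the job is handed in; nothing more can be done
None
```

I pressed the button fully in, pointed at the wrongly turned cover (third from the left) for over two seconds, drew the hand back about 25 cm above it, and handed in; the last picture shows nothing moved, but hand-in returned no verdict.

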